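# Filter in, iris lever to the preset

### The arm

A 6-joint arm with a two-finger parallel gripper is mounted at the origin on the work surface. World frame = base frame: x ahead of the robot, y to its left, z up, the work surface at z = 0. Lengths are in m, angles in rad, forces in N, time in s.
With the tool pointing down it reaches from about 0.225 to 0.875 m from the base axis. Payload 3.4 kg.
Tool frame: the origin (TCP) lies midway between the tips of the shut fingers; the grasp point (between the pads) lies 19 mm behind it; z points along the fingers, y is the direction in which the jaws open and shut (so a half turn about z gives the same grasp; the last joint's range is limited). The gripper opens to 85 mm and grips with 20 to 120 N. Pads are 22 mm wide; open, the fingers measure 114 mm over their backs; the gripper's body (76 mm by 85 mm) begins 54 mm behind the grasp point. The pads swing forward as they close: fully open they stand 13 mm farther back than shut.
Start: joints at [1.153, 0.276, 1.505, -0, 1.361, -0.121], TCP at [0.168, 0.55, 0.231] pointing down, gripper open.
Joint ranges: [-2.89, 2.89], [-0.75, 2.08], [0.22, 2.7], [-1.18, 4.32], [0.11, 2.71], [-2.7, 2.7]. Speed limits (rad/s): [2.57, 2.57, 3.14, 3.14, 3.14, 3.14].

### API

Orientations are given as a unit quaternion [w, x, y, z].
In Python, from bench import arm gives the robot as it stands.
- The arm moves only by the shell command python3 -m inch 'ROWS'. ROWS is JSON, a list of rows, each a list of 7 numbers: the shift along the tool's x, y, z in mm, then the turn, a rotation vector about the tool's x, y, z in degrees, then the finger opening in mm, from 0 to 85.4. In form: [[dx, dy, dz, wx, wy, wz, fingers], ...]. A call has 1 to 12 rows; each row shifts and turns the commanded pose from where the row before left it, along the tool's axes as they then stand; what a row does not reach is not made up. A row lasts 1/8 s, in which the tool goes at most 62.5 mm and 10.7 degrees, less where a joint would pass 70% of its speed; a pose out of reach is approached as far as the arm can. A call is refused whole if a number of a shift passes 62.5 or a number of a turn 10.7, either way. A call with a gripper value outside its range is refused whole. The fingers move at their own pace and stop on an object; the grip force is fixed at half the most. Time passes only in rows, so rows that do not move let the fingers close. It gives the time, the measured TCP pose, the force and the opening at its end, in the units of the state.
- arm.get_obs(): the state, without advancing time (a new reading comes with each control period).
- arm.grab_frame(name): name is "scene" or "top" or "wrist"; returns a dict with "frame" (480x640x3 uint8, red, green, blue), "depth" (480x640 float32, m along the optical axis (not along the pixel's ray), 0 where there is no reading), "camera_matrix" (3x3 intrinsics, pixels), "rvec" (rotation vector, rad) and "tvec" (3), from world to camera coordinates, as OpenCV has them. Camera axes: x right, y down, z forward; pixel columns grow to the right and rows downward; lengths in m; the calibration is good to about 2 mm. A picture is of the moment at which its call begins.
- arm.finish_job(): hands the job in, once; it reports no verdict.
The state is a dict: "time": time; "joints": joint angles; "joint_vel": joint speeds; "joint_torque": joint torques, N m; "tcp_pos": TCP position; "eef_rot": TCP orientation; "contact_force": force on the tool from outside, world axes, zero at the start; "ft_torque": the same for the moment, N m; "finger_gap": finger opening in m.
Only numpy, scipy, OpenCV 4.12 (cv2) and the standard library are available. Lean on these libraries where they do the work, as an engineer would, in place of code of your own. Each camera call takes 0.05 s, during which the arm holds its last target. There are 200 camera calls.

### The job

Get the microscope's light source ready: pick up the filter holder by its upright tab and slide it fully home into the slot in the front of the light source, so that its shoulder plate rests against the housing. Then swing the iris lever on top of the light source round until it lies in line with the preset pointer on the dial beneath it. Leave the dishes, the tip box and the bottle where they are.

Things in the scene. Friction and masses are not known exactly. Their poses are not given: they have to be found in the camera images.
- lamp: Light source: fixed cream-white housing, 240 mm deep (x = 0 to 240), 270 wide (y = -145 to 125), 90 high. Origin on the bench in the plane of its front face; x points from front to back, z up. A bare-metal loading shelf, 70 deep, 90 wide, top 35 mm above the bench, juts from the front before the slot.
- slot (a point): Middle of the lower edge of the slot's mouth in the front face, level with the shelf's top (lamp frame 0, 65, 35 mm). x points into the slot: 50 mm wide, 15 high, 68 deep. On the shelf two guide rails, 8 mm high, lead in: 50 mm apart for the last 30 mm, flaring to about 65 at the shelf's edge.
- holder: Filter holder, loose, flat on the bench: metal frame with glass window (x = 0 to 60 mm, 46 wide, 12 thick), black shoulder plate (x = -6 to 0, 62 wide, z = 11 to 32), behind it a black upright tab to grip (x = -40 to -4, 12 thick in y, z = 0 to 55). Origin on the underside at the shoulder; the +x end enters the slot. Home: origin at slot, axes parallel. About 140 g.
- lever (a joint): Angle of the iris lever about its upright pivot, rad: 0 when it points to the front (lamp's -x), growing anticlockwise seen from above, towards the lamp's -y side; range -0.05 to 1.65. Stiff: it stays where it is left.
- lever_knob (a point): Middle of the lever's round black knob, 23 mm across, foot 110 mm, top 155 mm and this point 135 mm above the bench. 80 mm from the pivot; x of this frame points from knob to pivot. The metal arm under it is 16 mm wide and ends 14 mm beyond the knob's middle.
- pointer: Preset pointer: thin black arrow, fixed, lying on the round metal dial (216 mm across) on top of the housing, under the lever. Origin on the lever's pivot axis at the housing's top (lamp frame 115, -30, 90 mm); the arrow points along its -x, the wanted direction of the lever from pivot to knob.
- pointer_tip (a point): The tip of the preset pointer, 105 mm from the pivot.
- dishes: A stack of three clear round dishes, 90 mm across, 44 mm high; origin under its middle. To be left alone.
- tipbox: A grey box of pipette tips with a clear lid, 120 x 80 x 62 mm; origin under its middle. To be left alone.
- bottle: An amber glass bottle, 68 mm across, 150 mm high; origin under its middle. To be left alone.
There are look-alikes about, which are no part of the job. What is shaped like the holder but blue or red is not meant.

How it is judged:
By the outcome, as a careful person would: the job done as asked, in the order asked, and still so for the second after the job is handed in, with the robot touching nothing.
It also fails if it takes over 54 s, if anything falls off the work surface, if the arm or the gripper's body presses on something with over 40 N, if the wrist force passes 120 N, or if a joint passes its speed limit or range.

## Working session

There is one attempt and no reset: what is moved stays moved. The work goes in short steps, Python scripts to look and compute and a shell command to move; the robot and the scene stay as the last step left them, time stands still between calls to the robot, and variables do not carry over. Pictures are saved under pics/ and viewed, about 8 in all and at most 12, crops included, and the job is handed in when it is done.

```bash
mkdir -p pics; ls
cat > h.py <<'E'
import numpy as np, cv2, pickle
from bench import arm
def grab(n):
    f=arm.grab_frame(n); pickle.dump(f,open(f'pics/{n}.pkl','wb'))
    return f
def load(n): return pickle.load(open(f'pics/{n}.pkl','rb'))
def save(img,name): cv2.imwrite(f'pics/{name}.png',cv2.cvtColor(img,cv2.COLOR_RGB2BGR))
def world(f,u,v,z=None):
    """pixel->world by depth, or by the plane at height z"""
    K=f['camera_matrix'];R,_=cv2.Rodrigues(np.array(f['rvec'],float));t=np.array(f['tvec'],float).ravel()
    r=np.linalg.inv(K)@[u,v,1]
    if z is None:
        d=float(np.median(f['depth'][int(v)-1:int(v)+2,int(u)-1:int(u)+2])); return R.T@(r*d-t)
    c=-R.T@t; w=R.T@r; return c+w*(z-c[2])/w[2]
def proj(f,P): return cv2.projectPoints(np.array(P,float).reshape(-1,1,3),np.array(f['rvec'],float),np.array(f['tvec'],float),f['camera_matrix'],None)[0][:,0]
E
python3 - <<'E'
from h import *
a=grab('top');b=grab('scene')
save(a['frame'],'top');save(b['frame'],'scene')
print(arm.get_obs())
E
```

```text
pics
{'time': 0.1, 'joints': array([ 1.15299440e+00,  2.76547913e-01,  1.50600767e+00,  8.21433851e-06,
        1.36070726e+00, -1.21011003e-01]), 'joint_vel': array([ 2.72209547e-05, -6.84256648e-04, -4.73184780e-03,  3.85304073e-04,
        2.23816736e-03, -3.16991829e-04]), 'joint_torque': array([ 2.35959606e-04, -4.17708063e+01, -2.46401900e+01, -2.83928484e-04,
        5.88055816e-03, -3.01092655e-05]), 'tcp_pos': array([0.16797607, 0.54942419, 0.23051655]), 'eef_rot': array([-2.26139661e-04,  1.47852218e-01,  9.89009112e-01, -8.03903509e-04]), 'contact_force': array([-1.24949429, -0.17608593, -0.05215008]), 'ft_torque': array([ 0.0281225 ,  0.01640821, -0.04502404]), 'finger_gap': 0.08513936675314088}
```

View pics/top.png

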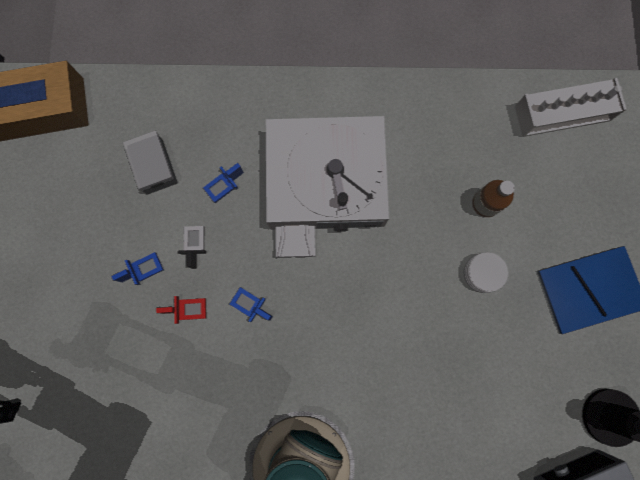

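View pics/scene.png

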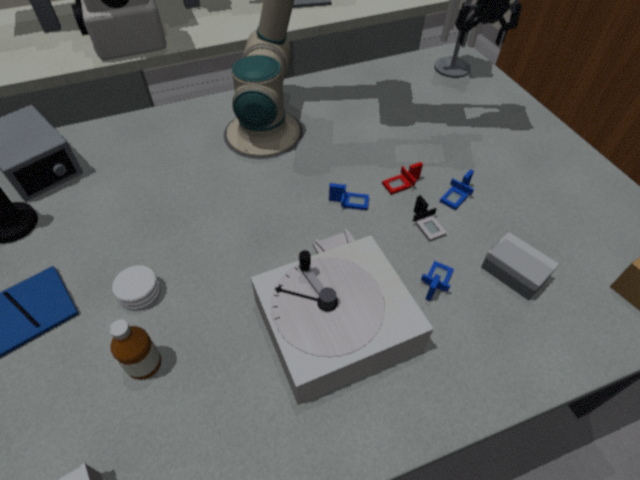

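The top view has the robot base at the bottom, world x pointing up the picture and y to the left. Five things have the holder's shape: blue at (222,183), (140,268) and (250,303), red at (183,308), and the one with a metal frame and black tab at (193,245). The description fits only the last. The lamp is at (327,170), its shelf at (295,240), the lever knob at (342,199) and the pointer tip at (371,197).

Run:
```python
from h import *
f=load('top');im=f['frame']
a=cv2.resize(im[215:275,160:225],None,fx=6,fy=6,interpolation=cv2.INTER_CUBIC)  # 390x360
b=cv2.resize(im[110:265,260:395],None,fx=3.8,fy=3.8,interpolation=cv2.INTER_CUBIC)
a=np.clip(a.astype(float)*1.6,0,255).astype(np.uint8)
save(a,'c_holder')
b=np.clip((b.astype(float)-60)*1.6,0,255).astype(np.uint8)
save(b,'c_lamp');print(a.shape,b.shape)
for n,u,v in [('bench',215,250),('shelf',295,240),('lamptop',300,130),('frame',194,229),('lampfrontL',270,215),('tab',191,262),('bottle',508,187),('base',300,460)]:
    print(n,world(f,u,v).round(4))
```

```text
(360, 390, 3) (589, 513, 3)
bench [4.752e-01 2.156e-01 1.000e-04]
shelf [0.4968 0.0249 0.0367]
lamptop [0.7413 0.0175 0.0917]
frame [0.5228 0.2657 0.0109]
lampfrontL [0.5432 0.0787 0.0895]
tab [0.4399 0.2578 0.0497]
bottle [ 0.5994 -0.4264  0.1512]
base [ 0.0616 -0.0061  0.2091]
```

View pics/c_holder.png

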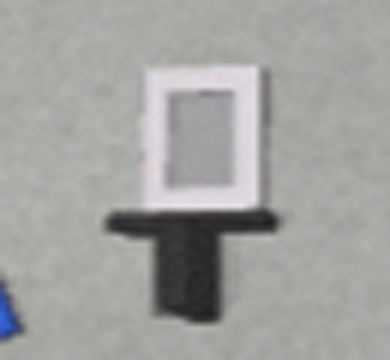

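View pics/c_lamp.png

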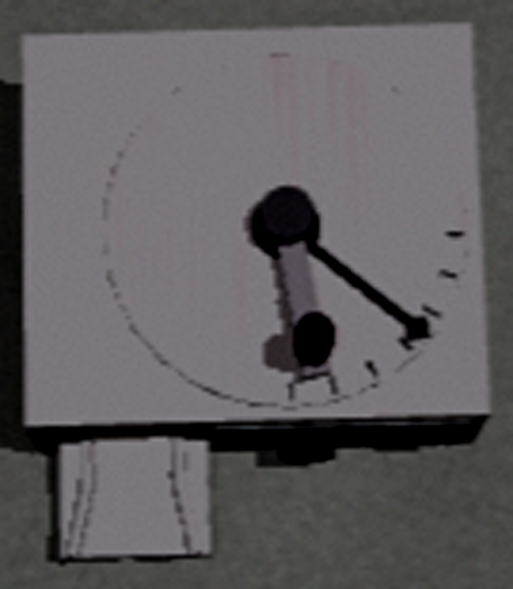

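The first crop confirms the choice: metal frame with a black shoulder and tab, frame corners near crop (146,66) and (266,66). The second shows the lamp's top corners, the shelf, the lever and the pointer tip at crop (427,335).

```bash
cat > m.py <<'E'
from h import *
from scipy.optimize import least_squares
f=load('top')
L=lambda x,y,z:world(f,(x+.5)/3.8-.5+260,(y+.5)/3.8-.5+110,z)
H=lambda x,y,z:world(f,(x+.5)/6-.5+160,(y+.5)/6-.5+215,z)
def fit(model,meas):
    model=np.array(model,float);meas=np.array(meas)[:,:2]
    def tr(p): c,s=np.cos(p[2]),np.sin(p[2]); return model@np.array([[c,s],[-s,c]])+p[:2]
    r=least_squares(lambda p:(tr(p)-meas).ravel(),[.5,.1,0]); return r.x,(tr(r.x)-meas)*1e3
# lamp: back-left, back-right, front-right, front-left; shelf front corners, at z
p,e=fit([[.24,.125],[.24,-.145],[0,-.145],[0,.125],[-.07,.110],[-.07,.020]],
 [L(22,35,.09),L(472,23,.09),L(490,413,.09),L(25,425,.09),L(60,560,.035),L(211,555,.035)])
print('lamp',p,np.degrees(p[2]));print(e.round(1))
c,s=np.cos(p[2]),np.sin(p[2]);R=np.array([[c,-s],[s,c]])
slot=p[:2]+R@[0,.065];piv=p[:2]+R@[.115,-.03]
print('slot',slot,'pivot',piv)
tip=L(428,336,.09)[:2];d=tip-piv;print('tip dist',np.hypot(*d),'pointer lever angle',np.arctan2(*(lambda v:(-v[1],-v[0]))(R.T@d)))
k=L(314,325,.155)[:2];d=k-piv;print('knob',k,np.hypot(*d),'angle',np.arctan2(*(lambda v:(-v[1],-v[0]))(R.T@d)))
h,e=fit([[.06,.023],[.06,-.023],[0,-.023]],[H(146,66,.012),H(267,66,.012),H(265,210,.012)])
print('holder',h,np.degrees(h[2]));print(e.round(1))
for x,y,z in [(105,222,.032),(280,222,.032),(155,312,.055),(218,320,.055)]: print(H(x,y,z))
E
python3 m.py
```

```text
lamp [ 0.53310193 -0.03851177  0.04550373] 2.607171816742553
[[-0.3 -0.1]
 [-0.   0.5]
 [-0.7 -0.2]
 [-0.9 -0.1]
 [ 1.3 -0.5]
 [ 0.6  0.4]]
slot [0.53014521 0.02642095] pivot [ 0.64934753 -0.0632496 ]
tip dist 0.10532370261185392 pointer lever angle 0.8762241810550198
knob [ 0.57455554 -0.07852169] 0.07633530704970347 angle 0.1559215370416108
holder [0.47150463 0.26253198 0.05517426] 3.161252189820059
[[-0.2 -1. ]
 [ 1.5  0.8]
 [-1.3  0.1]]
[0.46538687 0.29601276 0.032     ]
[0.4666865  0.22869689 0.032     ]
[0.42863992 0.26832639 0.055     ]
[0.42610162 0.24449497 0.055     ]
```

```bash
cat > d.py <<'E'
import sys
from h import *
from scipy.spatial.transform import Rotation as Ro
def delta(x,y,z,yaw):
    """tool-frame shift (mm) at present orientation, and turn about tool z (deg) so that tool -x points along yaw (deg)"""
    o=arm.get_obs(); q=o['eef_rot']; R=Ro.from_quat(q,scalar_first=True)
    s=R.inv().apply(np.array([x,y,z])-o['tcp_pos'])*1e3
    T=Ro.from_matrix(np.column_stack([[-np.cos(np.radians(yaw)),-np.sin(np.radians(yaw)),0],[-np.sin(np.radians(yaw)),np.cos(np.radians(yaw)),0],[0,0,-1]]))
    print('shift',s.round(1),'turn(tool, deg)',np.degrees((R.inv()*T).as_rotvec()).round(2))
    print('t',round(o['time'],2),'tcp',o['tcp_pos'].round(4),'F',o['contact_force'].round(1),'gap',round(o['finger_gap']*1e3,1),'j',o['joints'].round(2))
if __name__=='__main__': delta(*map(float,sys.argv[1:]))
E
python3 d.py 0.4485 0.2612 0.13 2.6
```

```text
shift [-352.6 -193.4  100.8] turn(tool, deg) [ -0.09  -0.03 -19.6 ]
t 0.1 tcp [0.168  0.5494 0.2305] F [-1.2 -0.2 -0.1] gap 85.1 j [ 1.15  0.28  1.51  0.    1.36 -0.12]
```

```bash
python3 -m inch '[[-35,-19,10,0,0,0,85],[-35,-19,10,0,0,0,85],[-35,-19,10,0,0,0,85],[-35,-19,10,0,0,0,85],[-35,-19,10,0,0,0,85],[-35,-19,10,0,0,0,85],[-35,-19,10,0,0,0,85],[-35,-20,10,0,0,0,85],[-35,-20,10,0,0,0,85],[-37,-20,10,0,0,0,85],[0,0,0,0,0,-9.8,85],[0,0,0,0,0,-9.8,85]]'
python3 -m inch '[[0,0,0,0,0,0,85],[0,0,0,0,0,0,85]]'; python3 d.py 0.4485 0.2612 0.018 2.6
python3 - <<'E'
from h import *
save(grab('wrist')['frame'],'w1')
E
```

```text
time: 1.6
tcp_pos: [0.4484, 0.2616, 0.1306]
eef_rot: [-0.001, -0.025, 1.0, -0.0]
contact_force: [-1.2, -0.2, 0.8]
finger_gap: 0.0847
time: 1.85
tcp_pos: [0.4481, 0.2624, 0.1312]
eef_rot: [-0.0, -0.022, 1.0, -0.0]
contact_force: [-0.4, -0.7, 0.0]
finger_gap: 0.0849
shift [ -0.3  -1.2 113.2] turn(tool, deg) [-0.   -0.02 -0.13]
t 1.85 tcp [0.4481 0.2624 0.1312] F [-0.4 -0.7  0. ] gap 84.9 j [ 0.4   0.27  1.78  0.    1.09 -1.22]
```

View pics/w1.png

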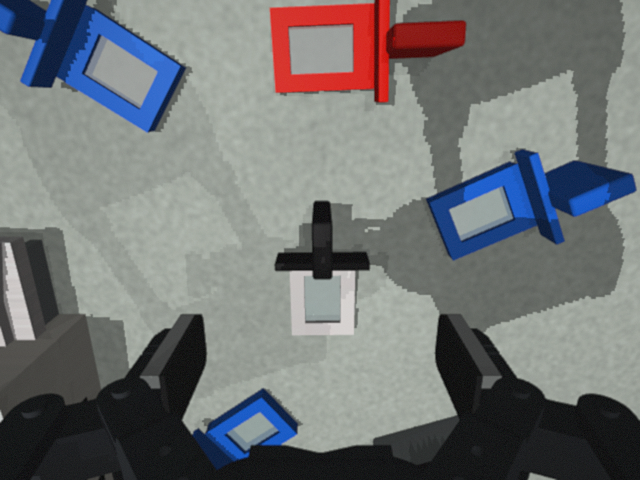

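The wrist view shows the holder square to the jaws and centred: tab at (321,240), shoulder level at v=262 and frame far edge at v=335.

```bash
python3 - <<'E'
from h import *
f=load('wrist')
for u,v,z in [(291,334,.012),(355,334,.012),(276,256,.032),(369,256,.032),(316,203,.055),(328,203,.055),(316,250,.055),(328,250,.055)]: print(u,v,world(f,u,v,z).round(4),world(f,u,v).round(4))
E
python3 -m inch '[[0,-1,38,0,0,0,85],[0,0,38,0,0,0,85],[0,0,37,0,0,0,85],[0,0,0,0,0,0,85],[0,0,0,0,0,0,85]]';python3 d.py 0.4485 0.2612 0.018 2.6
```

```text
291 334 [0.5336 0.2442 0.012 ] [0.5408 0.2436 0.0007]
355 334 [0.5315 0.2918 0.012 ] [0.5386 0.2932 0.0007]
276 256 [0.4638 0.2345 0.032 ] [0.4759 0.2315 0.0016]
369 256 [0.4612 0.2942 0.032 ] [0.4732 0.2987 0.001 ]
316 203 [0.422  0.2588 0.055 ] [0.4329 0.2588 0.011 ]
328 203 [0.4217 0.2655 0.055 ] [0.4327 0.2668 0.0106]
316 250 [0.4499 0.2599 0.055 ] [0.4498 0.2599 0.0551]
328 250 [0.4496 0.2669 0.055 ] [0.4493 0.2668 0.0558]
time: 2.52
tcp_pos: [0.4493, 0.2619, 0.0193]
eef_rot: [0.001, -0.022, 1.0, 0.0]
contact_force: [-0.5, 0.4, -0.3]
finger_gap: 0.0852
shift [ 0.8 -0.7  1.3] turn(tool, deg) [ 0.04  0.09 -0.02]
t 2.52 tcp [0.4493 0.2619 0.0193] F [-0.5  0.4 -0.3] gap 85.2 j [ 0.39  0.41  1.92  0.    0.82 -1.22]
```

```bash
python3 -m inch '[[0,0,0,0,0,0,0],[0,0,0,0,0,0,0],[0,0,0,0,0,0,0],[0,0,0,0,0,0,0],[0,0,0,0,0,0,0],[0,0,0,0,0,0,0],[0,0,0,0,0,0,0],[0,0,0,0,0,0,0]]'
python3 -m inch '[[0,0,-30,0,0,0,0],[0,0,-30,0,0,0,0],[0,0,-20,0,0,0,0],[0,0,0,0,0,0,0],[0,0,0,0,0,0,0],[0,0,0,0,0,0,0]]'
python3 - <<'E'
from h import *
f=grab('wrist');g=grab('top')
a=f['frame'][180:480,120:520]
b=cv2.resize(g['frame'][205:275,165:235],None,fx=4.2,fy=4.2,interpolation=cv2.INTER_CUBIC)
b=np.clip(b.astype(float)*1.6,0,255).astype(np.uint8)
save(np.hstack([cv2.resize(a,(400,300)),cv2.resize(b,(300,300))]),'w2')
E
python3 d.py 0.4485 0.2612 0.1 2.6
```

```text
time: 3.52
tcp_pos: [0.4486, 0.2616, 0.0187]
eef_rot: [0.0, -0.023, 1.0, 0.0]
contact_force: [-0.5, 0.8, 5.4]
finger_gap: 0.0114
time: 4.28
tcp_pos: [0.4475, 0.2609, 0.0969]
eef_rot: [-0.001, -0.023, 1.0, -0.001]
contact_force: [0.4, -0.6, -2.2]
finger_gap: 0.0111
shift [-0.7  0.  -2.7] turn(tool, deg) [-0.04 -0.11 -0.  ]
t 4.38 tcp [0.4478 0.2611 0.0973] F [-0.9 -0.3 -2.5] gap 11.2 j [ 0.39  0.31  1.83  0.    1.01 -1.22]
```

View pics/w2.png

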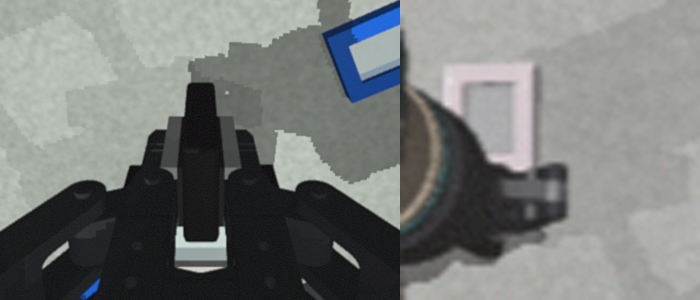

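Holder held (gap 11 mm). In the top crop its frame's far edge is at crop y≈64, from x≈443 to x≈536. I'll measure how it sits in the hand.

```bash
python3 - <<'E'
from h import *
g=load('top');s=300/70
for x,y in [(443,64),(537,64),(537,166)]:
    print(world(g,(x-400+.5)/s-.5+165,(y+.5)/s-.5+205,.0906).round(4))
print([world(g,165+u/s,205+v/s).round(4) for u,v in [(90,72),(129,110)]])
f=load('wrist')
print(proj(f,[[.4478,.2611,.0973]]))
E
python3 d.py 0.4485 0.2612 0.1 2.6
```

```text
[0.5288 0.2894 0.0906]
[0.5297 0.2407 0.0906]
[0.4764 0.2375 0.0906]
[array([0.524 , 0.2637, 0.0912]), array([0.5049, 0.2429, 0.0892])]
[[320.81182582 314.75321933]]
shift [-0.7  0.  -2.7] turn(tool, deg) [-0.04 -0.11 -0.  ]
t 4.38 tcp [0.4478 0.2611 0.0973] F [-0.9 -0.3 -2.5] gap 11.2 j [ 0.39  0.31  1.83  0.    1.01 -1.22]
```

```bash
python3 d.py 0.4032 0.0206 0.0972 2.6
```

```text
shift [  55.5 -238.3    0.3] turn(tool, deg) [-0.04 -0.11 -0.  ]
t 4.38 tcp [0.4478 0.2611 0.0973] F [-0.9 -0.3 -2.5] gap 11.2 j [ 0.39  0.31  1.83  0.    1.01 -1.22]
```

```bash
python3 -m inch '[[7,-30,0,0,0,0,0],[7,-30,0,0,0,0,0],[7,-30,0,0,0,0,0],[7,-30,0,0,0,0,0],[7,-30,0,0,0,0,0],[7,-30,0,0,0,0,0],[7,-30,0,0,0,0,0],[6,-28,0,0,0,0,0],[0,0,20,0,0,0,0],[0,0,12,0,0,0,0],[0,0,0,0,0,0,0],[0,0,0,0,0,0,0]]'
python3 -m inch '[[0,0,0,0,0,0,0],[0,0,0,0,0,0,0]]'
python3 d.py 0.4032 0.0206 0.0552 2.6
python3 - <<'E'
from h import *
f=grab('wrist');g=grab('top')
b=cv2.resize(g['frame'][205:275,250:340],None,fx=5,fy=5,interpolation=cv2.INTER_CUBIC)
b=np.clip(b.astype(float)*1.3,0,255).astype(np.uint8)
save(np.hstack([cv2.resize(f['frame'][180:480,120:460],(340,350)),b]),'w3')
E
```

```text
time: 5.88
tcp_pos: [0.4046, 0.0214, 0.0665]
eef_rot: [0.0, -0.023, 1.0, 0.0]
contact_force: [-1.2, 1.0, -1.2]
finger_gap: 0.0115
time: 6.12
tcp_pos: [0.4046, 0.0213, 0.0667]
eef_rot: [0.0, -0.023, 1.0, -0.0]
contact_force: [-0.6, 0.1, -1.4]
finger_gap: 0.0111
shift [ 1.4 -0.6 11.5] turn(tool, deg) [-0.    0.06  0.02]
t 6.12 tcp [0.4046 0.0213 0.0667] F [-0.6  0.1 -1.4] gap 11.1 j [-0.12  0.2   2.1   0.    0.85 -1.74]
```

View pics/w3.png

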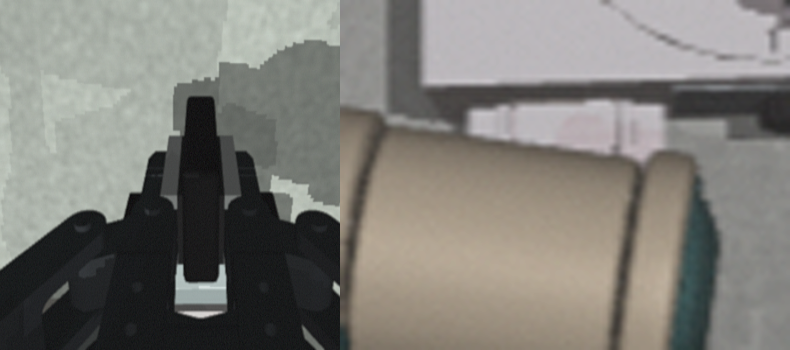

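The arm hides most of the shelf in the top crop, but the rails near the mouth show at crop x≈505 and x≈620, y≈118. I'll use them to check the slot's centre.

```bash
python3 - <<'E'
from h import *
g=load('top');f=load('top')
for x in (505,514,612,622): print(x,world(g,(x-340+.5)/5-.5+250,(118+.5)/5-.5+205,.043).round(4))
E
python3 -m inch '[[1.4,-0.6,11,0,0,0,0],[0,0,0,0,0,0,0],[0,0,0,0,0,0,0]]'; python3 d.py 0.4032 0.0206 0.0552 2.6
```

```text
505 [0.5226 0.0538 0.043 ]
514 [0.5227 0.0496 0.043 ]
612 [0.5236 0.0047 0.043 ]
622 [5.237e-01 1.000e-04 4.300e-02]
time: 6.6
tcp_pos: [0.4026, 0.0205, 0.055]
eef_rot: [-0.0, -0.023, 1.0, 0.0]
contact_force: [0.6, -0.3, -1.9]
finger_gap: 0.0114
shift [-0.6  0.1 -0.2] turn(tool, deg) [ 0.01 -0.04 -0.01]
t 6.6 tcp [0.4026 0.0205 0.055 ] F [ 0.6 -0.3 -1.9] gap 11.4 j [-0.12  0.21  2.11  0.    0.82 -1.74]
```

```bash
python3 -m inch '[[-8,0,0,0,0,0,0],[-8,0.4,0,0,0,0,0],[-8,0,0,0,0,0,0],[-8,0,0,0,0,0,0],[-8,0,0,0,0,0,0],[-8,0,0,0,0,0,0],[0,0,0,0,0,0,0]]'; python3 d.py 0.5081 0.0257 0.0552 2.6
```

```text
time: 7.48
tcp_pos: [0.4517, 0.023, 0.0553]
eef_rot: [0.0, -0.023, 1.0, 0.0]
contact_force: [-0.4, 0.0, -1.4]
finger_gap: 0.0113
shift [-56.5   0.1   0.1] turn(tool, deg) [-0.    0.04 -0.  ]
t 7.47 tcp [0.4517 0.023  0.0553] F [-0.4  0.  -1.4] gap 11.3 j [-0.1   0.27  2.02  0.    0.85 -1.72]
```

No contact with the tip about at the mouth, so I go on.

```bash
python3 -m inch '[[-6,0,0,0,0,0,0],[-6,0,0,0,0,0,0],[-6,0,0,0,0,0,0],[0,0,0,0,0,0,0]]'; python3 -m inch '[[-8,0,0,0,0,0,0],[-8,0,0,0,0,0,0],[-8,0,0,0,0,0,0],[-8,0,0,0,0,0,0],[0,0,0,0,0,0,0]]'; python3 d.py 0.5081 0.0257 0.0552 2.6
```

```text
time: 7.98
tcp_pos: [0.4695, 0.0238, 0.0554]
eef_rot: [0.0, -0.023, 1.0, -0.0]
contact_force: [-0.8, 0.1, -1.5]
finger_gap: 0.0114
time: 8.6
tcp_pos: [0.5017, 0.0253, 0.0553]
eef_rot: [0.0, -0.023, 1.0, 0.0]
contact_force: [0.0, -0.4, -0.8]
finger_gap: 0.0116
shift [-6.4  0.1  0.1] turn(tool, deg) [-0.    0.05 -0.  ]
t 8.6 tcp [0.5017 0.0253 0.0553] F [ 0.  -0.4 -0.8] gap 11.6 j [-0.09  0.34  1.91  0.    0.89 -1.7 ]
```

```bash
python3 -m inch '[[-2,0,0.8,0,0,0,0],[-2,0,0,0,0,0,0],[0,0,0,0,0,0,0]]'; python3 -m inch '[[-1,0,0.4,0,0,0,0],[-1,0,0,0,0,0,0],[0,0,0,0,0,0,0]]'; python3 -m inch '[[-1,0,0,0,0,0,0],[0,0,0,0,0,0,0]]'
```

```text
time: 8.98
tcp_pos: [0.5048, 0.0255, 0.0545]
eef_rot: [0.0, -0.023, 1.0, 0.0]
contact_force: [0.3, -0.5, -1.8]
finger_gap: 0.0113
time: 9.35
tcp_pos: [0.5068, 0.0256, 0.0541]
eef_rot: [0.0, -0.023, 1.0, 0.0]
contact_force: [0.1, -0.0, -2.0]
finger_gap: 0.0113
time: 9.6
tcp_pos: [0.5076, 0.0257, 0.0541]
eef_rot: [-0.0, -0.023, 1.0, 0.0]
contact_force: [-0.9, -0.4, -1.1]
finger_gap: 0.0112
```

```bash
python3 -m inch '[[-1,0,0.3,0,0,0,0],[0,0,0,0,0,0,0]]'; python3 -m inch '[[-1,0,0,0,0,0,0],[0,0,0,0,0,0,0]]';  python3 -m inch '[[-1,0,0,0,0,0,0],[0,0,0,0,0,0,0]]'
```

```text
time: 9.85
tcp_pos: [0.5076, 0.0257, 0.0538]
eef_rot: [-0.001, -0.023, 1.0, 0.0]
contact_force: [-3.7, -0.6, 2.6]
finger_gap: 0.0111
time: 10.1
tcp_pos: [0.5076, 0.0257, 0.0538]
eef_rot: [-0.002, -0.023, 1.0, 0.0]
contact_force: [-7.7, -0.9, 4.5]
finger_gap: 0.0111
time: 10.35
tcp_pos: [0.5076, 0.0257, 0.0538]
eef_rot: [-0.003, -0.023, 1.0, 0.0]
contact_force: [-9.4, -1.1, 7.2]
finger_gap: 0.011
```

Contact came at TCP x=0.5076, where I predicted 0.5081, so the shoulder is against the housing. I'll relax, release, back off and look.

```bash
python3 -m inch '[[-1,0,0,0,0,0,0],[0,0,0,0,0,0,0],[2,0,-0.3,0,0,0,0],[0.5,0,0,0,0,0,0],[0,0,0,0,0,0,40],[0,0,0,0,0,0,60],[0,0,0,0,0,0,60],[0,0,0,0,0,0,60]]'
python3 -m inch '[[0,0,-30,0,0,0,60],[0,0,-40,0,0,0,60],[0,0,-40,0,0,0,60],[40,0,-10,0,0,0,60],[40,0,0,0,0,0,30],[40,0,0,0,0,0,0],[0,0,0,0,0,0,0],[0,0,0,0,0,0,0]]'
python3 - <<'E'
from h import *
f=grab('wrist');g=grab('top')
b=cv2.resize(g['frame'][110:265,260:395],None,fx=3.8,fy=3.8,interpolation=cv2.INTER_CUBIC)
save(b,'t4'); save(f['frame'],'w4')
E
python3 d.py 0.5081 0.0257 0.0552 2.6
```

```text
time: 11.35
tcp_pos: [0.5097, 0.0257, 0.0542]
eef_rot: [0.0, -0.023, 1.0, 0.0]
contact_force: [-0.8, -0.7, 1.0]
finger_gap: 0.0601
time: 12.35
tcp_pos: [0.3905, 0.0202, 0.1746]
eef_rot: [0.001, -0.023, 1.0, -0.0]
contact_force: [-0.0, 0.1, -0.2]
finger_gap: 0.0001
shift [-117.2    0.3  119.3] turn(tool, deg) [-0.01  0.09 -0.  ]
t 12.45 tcp [0.3908 0.0201 0.1743] F [-0.6  0.1 -0.3] gap -0.0 j [-0.13  0.04  1.95  0.    1.15 -1.74]
```

View pics/w4.png

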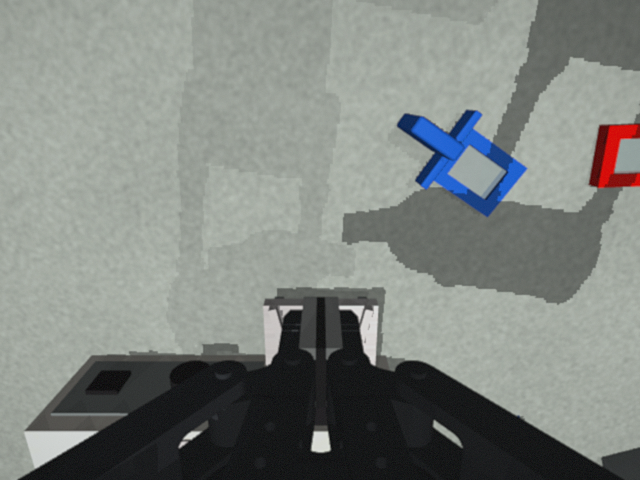

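The closed fingers hide the seated holder in this view, so I'll check it from another camera later. Next I locate the knob by depth.

```bash
cat > k.py <<'E'
from h import *
g=grab('top')
K=g['camera_matrix'];R,_=cv2.Rodrigues(np.array(g['rvec'],float));t=np.array(g['tvec'],float).ravel()
vv,uu=np.mgrid[120:265,262:392]
d=g['depth'][120:265,262:392].ravel()
P=(np.linalg.inv(K)@np.vstack([uu.ravel(),vv.ravel(),np.ones(d.size)])*d-t[:,None]).T@R
p=np.array([.53310193,-.03851177]);a=.0455;c,s=np.cos(a),np.sin(a);Rl=np.array([[c,-s],[s,c]]);piv=p+Rl@[.115,-.03]
q=P[:,:2]-piv
m=(abs(P[:,2]-.156)<.006)&(np.hypot(*q.T)<.11)&(np.hypot(*q.T)>.05)
k=P[m].mean(0);l=Rl.T@(k[:2]-piv)
print('knob',m.sum(),k.round(4),'extent',np.ptp(P[m],axis=0).round(3),'dist',np.hypot(*l),'angle',np.arctan2(-l[1],-l[0]))
m=np.hypot(*q.T)<.025;print('hub z max',np.percentile(P[m,2],95))
# holder: tab top z about .09 in front of face
sl=(P[:,:2]-(p+Rl@[0,.065]))@Rl
m=(P[:,2]>.082)&(P[:,2]<.097)&(sl[:,0]<-.004)&(sl[:,0]>-.07)&(abs(sl[:,1])<.03)
print('tab',m.sum(),sl[m].min(0) if m.any() else '',sl[m].max(0) if m.any() else '')
for th in (.156,.876): print(th,'knob at',piv+Rl@(-.08*np.array([np.cos(th),np.sin(th)])))
E
python3 k.py
```

```text
knob 94 [ 0.5703 -0.0784  0.1554] extent [0.022 0.021 0.009] dist 0.08044067489333362 angle 0.1435785909168215
hub z max 0.12483802249738558
tab 36 [-0.0222225  -0.00331227] [-0.00578039  0.00567744]
0.156 knob at [ 0.57096604 -0.07926116]
0.876 knob at [ 0.60097735 -0.12697078]
```

View pics/t4.png

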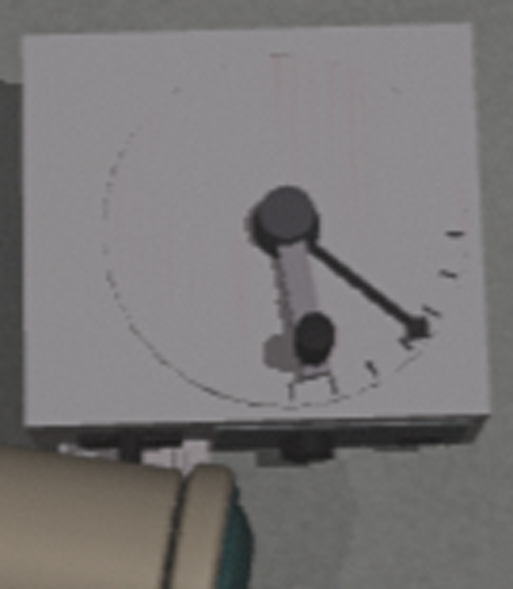

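The knob is at (0.570,-0.078), 80 mm from the pivot, lever angle about 0.15 rad. The pointer is at about 0.876 rad. I'll take the knob between the fingers.

```bash
python3 -m inch '[[0,0,-20,0,0,0,60],[0,0,-20,0,0,0,60],[-40,-23,0,0,0,0,60],[-40,-23,0,0,0,0,60],[-40,-23,0,0,0,0,60],[-55,-21,0,0,0,0,60],[0,0,0,0,0,0,60],[0,0,0,0,0,0,60]]'; python3 d.py 0.5703 -0.0784 0.121 2.6
```

```text
time: 13.5
tcp_pos: [0.5681, -0.0616, 0.213]
eef_rot: [-0.001, -0.023, 1.0, 0.0]
contact_force: [-1.4, 0.2, 0.0]
finger_gap: 0.0598
shift [ -1.7 -17.   92. ] turn(tool, deg) [ 0.06 -0.14 -0.01]
t 13.5 tcp [ 0.5681 -0.0616  0.213 ] F [-1.4  0.2  0. ] gap 59.8 j [-0.23  0.28  1.54  0.    1.32 -1.85]
```

```bash
python3 -m inch '[[-2,-17,0,0,0,0,60],[0,0,30,0,0,0,60],[0,0,31,0,0,0,60],[0,0,30,0,0,0,60],[0,0,0,0,0,0,60],[0,0,0,0,0,0,10],[0,0,0,0,0,0,10],[0,0,0,0,0,0,10],[0,0,0,0,0,0,10],[0,0,0,0,0,0,10],[0,0,0,0,0,0,10]]'; python3 d.py 0.5703 -0.0784 0.121 2.6
```

```text
time: 14.88
tcp_pos: [0.5719, -0.0791, 0.125]
eef_rot: [0.001, -0.023, 1.0, -0.001]
contact_force: [-0.5, -0.3, 6.2]
finger_gap: 0.0213
shift [1.6 0.8 4. ] turn(tool, deg) [-0.08  0.17  0.  ]
t 14.88 tcp [ 0.5719 -0.0791  0.125 ] F [-0.5 -0.3  6.2] gap 21.3 j [-0.26  0.36  1.67 -0.    1.12 -1.87]
```

```bash
python3 -m inch '[[0,0,-2,0,0,0,10],[-1.1,-5.7,0,0,0,-4.16,10],[-1.1,-5.7,0,0,0,-4.16,10],[-1.1,-5.7,0,0,0,-4.16,10],[0,0,0,0,0,0,10]]'; python3 d.py 0.60098 -0.12697 0.125 43.5
```

```text
time: 15.5
tcp_pos: [0.5771, -0.0956, 0.1251]
eef_rot: [0.001, -0.131, 0.991, -0.0]
contact_force: [2.1, -1.9, -1.6]
finger_gap: 0.0215
shift [-15.  -36.5   0.2] turn(tool, deg) [ -0.06   0.06 -28.49]
t 15.5 tcp [ 0.5771 -0.0956  0.1251] F [ 2.1 -1.9 -1.6] gap 21.5 j [-0.28  0.37  1.65  0.    1.13 -2.12]
```

```bash
python3 -m inch '[[-1.1,-5.7,0,0,0,-4.1,10],[-1.1,-5.7,0,0,0,-4.1,10],[-1.1,-5.7,0,0,0,-4.1,10],[-1.1,-5.7,0,0,0,-4.1,10],[-1.1,-5.7,0,0,0,-4.1,10],[-1.1,-5.7,0,0,0,-4.1,10],[-1,-5.2,0,0,0,-3.8,10],[0,0,0,0,0,0,10],[0,0,0,0,0,0,10]]'; python3 d.py 0.60098 -0.12697 0.125 43.5
```

```text
time: 16.62
tcp_pos: [0.601, -0.1264, 0.1251]
eef_rot: [0.0, -0.37, 0.929, -0.0]
contact_force: [1.8, -1.5, -2.1]
finger_gap: 0.021
shift [ 0.4 -0.4  0.1] turn(tool, deg) [-0.04  0.02 -0.1 ]
t 16.62 tcp [ 0.601  -0.1264  0.1251] F [ 1.8 -1.5 -2.1] gap 21.0 j [-0.32  0.41  1.58 -0.    1.15 -2.65]
```

```bash
python3 -m inch '[[0,-0.4,0,0,0,0,10],[0,0,0,0,0,0,10],[0,0,0,0,0,0,60],[0,0,0,0,0,0,60],[0,0,0,0,0,0,60],[0,0,0,0,0,0,60],[0,0,-40,0,0,0,60],[0,0,-50,0,0,0,60],[0,0,0,0,0,10,60],[0,0,0,0,0,10,60],[0,0,0,0,0,10,60],[0,0,0,0,0,10,60]]'
python3 -m inch '[[20,-50,0,0,0,0,60],[20,-50,0,0,0,0,60],[20,-50,0,0,0,0,60],[20,-50,0,0,0,0,60],[0,-50,0,0,0,0,60],[0,0,0,0,0,0,60],[0,0,0,0,0,0,60]]'
python3 k.py
python3 - <<'E'
from h import *
g=load('top')
b=cv2.resize(g['frame'][110:265,260:395],None,fx=3.8,fy=3.8,interpolation=cv2.INTER_CUBIC)
save(np.clip((b-40.)*1.5,0,255).astype(np.uint8),'t5')
E
```

```text
time: 18.12
tcp_pos: [0.601, -0.1267, 0.2151]
eef_rot: [-0.0, -0.027, 1.0, 0.0]
contact_force: [1.0, 0.9, 0.4]
finger_gap: 0.0598
time: 19.0
tcp_pos: [0.5361, -0.3806, 0.2147]
eef_rot: [-0.0, -0.03, 1.0, 0.001]
contact_force: [-0.6, 0.3, 0.3]
finger_gap: 0.06
knob 95 [ 0.5992 -0.1254  0.155 ] extent [0.022 0.022 0.01 ] dist 0.0798731571170028 angle 0.8467801438734758
hub z max 0.12469845749735275
tab 81 [-0.04013368 -0.0047985 ] [-0.00575487  0.00594816]
0.156 knob at [ 0.57096604 -0.07926116]
0.876 knob at [ 0.60097735 -0.12697078]
```

View pics/t5.png

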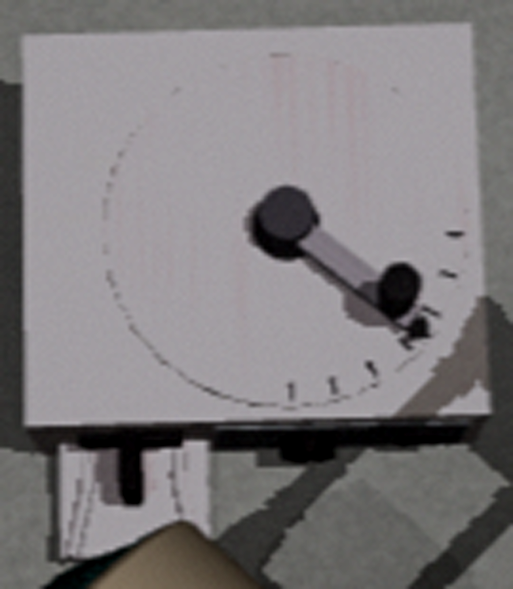

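The holder's tab spans -40 to -6 mm in the slot frame, which is exactly the home position. The lever lies roughly along the pointer. For the fine angle I want a closer wrist view, because the depth centroid disagrees by about 0.03 rad.

```bash
python3 d.py 0.68 -0.09 0.29 3.4
```

```text
shift [-161.1  280.8  -74.8] turn(tool, deg) [ 0.08 -0.02  0.1 ]
t 19.05 tcp [ 0.5363 -0.38    0.2149] F [0.3 0.9 0.8] gap 60.0 j [-0.72  0.41  1.34  0.    1.39 -2.35]
```

```bash
python3 -m inch '[[0,0,-40,0,0,0,85],[0,0,-35,0,0,0,85],[-27,47,0,0,0,0,85],[-27,47,0,0,0,0,85],[-27,47,0,0,0,0,85],[-27,47,0,0,0,0,85],[-27,47,0,0,0,0,85],[-26,46,0,0,0,0,85],[0,0,0,0,0,0,85],[0,0,0,0,0,0,85]]'
python3 - <<'E'
from h import *
f=grab('wrist');save(f['frame'],'w5')
p=np.array([.53310193,-.03851177]);a=.0455;c,s=np.cos(a),np.sin(a);Rl=np.array([[c,-s],[s,c]]);piv=p+Rl@[.115,-.03]
at=lambda th,r,z:[*(piv+Rl@(-r*np.array([np.cos(th),np.sin(th)]))),z]
print(proj(f,[at(0,0,.09),at(0,0,.125),at(.876,.105,.09),at(.876,.08,.155),at(.876,.08,.110)]).round(1))
E
```

```text
time: 20.3
tcp_pos: [0.6795, -0.0898, 0.2902]
eef_rot: [-0.0, -0.031, 1.0, -0.0]
contact_force: [-0.0, 1.0, -0.6]
finger_gap: 0.0848
[[354.1 165. ]
 [357.7 172.1]
 [256.   78. ]
 [271.2  99.8]
 [278.1  99.8]]
```

View pics/w5.png

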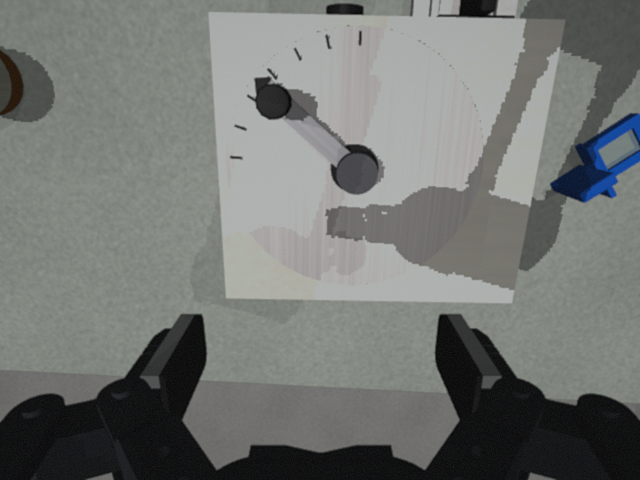

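The wrist view shows the pointer head near (259,82), the knob at (273,101) and the hub at (355,169). I'll enlarge it for the angle.

Run:
```python
from h import *
f=load('wrist')
b=cv2.resize(f['frame'][65:200,245:385],None,fx=4.3,fy=4.3,interpolation=cv2.INTER_CUBIC)
save(np.clip((b-10.)*1.0,0,255).astype(np.uint8),'w6');print(b.shape)
```

```text
(580, 602, 3)
```

View pics/w6.png

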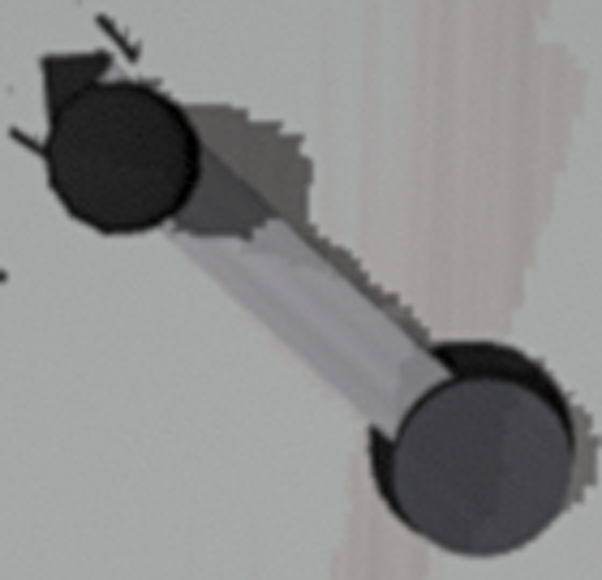

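Run:
```python
from h import *
f=load('wrist')
W=lambda x,y,z:world(f,(x+.5)/4.3-.5+245,(y+.5)/4.3-.5+65,z)[:2]
hub=W(484,465,.125);tip=W(44,59,.0905);kn=W(124,157,.155)
ang=lambda d:np.arctan2(-d[1],-d[0])-.0455
print('hub',hub,'tip',tip,np.hypot(*(tip-hub)),ang(tip-hub),'knob',kn,np.hypot(*(kn-hub)),ang(kn-hub))
piv=np.array([.64934753,-.0632496]);print('model pivot: tip',ang(tip-piv),'knob',ang(kn-piv))
for z in (.1,.11): print('arm edges',ang(W(200,150,z)-W(440,362,z)),ang(W(170,228,z)-W(370,420,z)))
```

```text
hub [ 0.64989479 -0.06362477] tip [ 0.58621235 -0.1477139 ] 0.10548191788127771 0.8771264001325753 knob [ 0.60168052 -0.12550035] 0.07844235274522353 0.863359433904714
model pivot: tip 0.8834114443874153 knob 0.8718064319961651
arm edges 0.8818562680290308 0.8301625766387813
arm edges 0.8818562680290309 0.8301625766387799
```

Measured in one image, the knob is at 0.863 rad and the pointer at 0.877 rad, about 0.014 rad (1.1 mm) short. There is time to spare, so I'll regrip and nudge it.

```bash
python3 d.py 0.6021 -0.1274 0.2 35
```

```text
shift [ 79.4 -31.8  90.3] turn(tool, deg) [-2.000e-02 -4.000e-02 -3.149e+01]
t 20.35 tcp [ 0.6794 -0.0907  0.2903] F [0.9 0.5 0.1] gap 85.2 j [-0.23  0.43  1.13 -0.    1.58 -1.87]
```

```bash
python3 -m inch '[[40,-16,0,0,0,0,60],[39,-16,0,0,0,0,60],[0,0,30,0,0,-10.5,60],[0,0,30,0,0,-10.5,60],[0,0,30,0,0,-10.5,60],[0,0,0,0,0,0,60],[0,0,0,0,0,0,60]]'; python3 d.py 0.6021 -0.1274 0.125 35
```

```text
time: 21.22
tcp_pos: [0.6035, -0.1285, 0.2014]
eef_rot: [0.001, -0.299, 0.954, -0.001]
contact_force: [0.5, 0.3, 0.6]
finger_gap: 0.0597
shift [ 0.6  1.9 76.4] turn(tool, deg) [-0.09  0.06 -0.24]
t 21.23 tcp [ 0.6035 -0.1285  0.2014] F [0.5 0.3 0.6] gap 59.7 j [-0.32  0.35  1.46 -0.    1.32 -2.5 ]
```

```bash
python3 -m inch '[[0.6,1.7,38,0,0,0,60],[0,0,38,0,0,0,60],[0,0,0,0,0,0,60],[0,0,0,0,0,0,10],[0,0,0,0,0,0,10],[0,0,0,0,0,0,10],[0,0,0,0,0,0,10],[0,0,0,0,0,0,10],[0,0,0,0,0,0,10]]'; python3 d.py 0.6021 -0.1274 0.125 35
```

```text
time: 22.35
tcp_pos: [0.6032, -0.1268, 0.1266]
eef_rot: [0.002, -0.3, 0.954, -0.001]
contact_force: [-1.0, 0.1, 6.2]
finger_gap: 0.0209
shift [1.2 0.2 1.6] turn(tool, deg) [-0.2   0.17 -0.04]
t 22.35 tcp [ 0.6032 -0.1268  0.1266] F [-1.   0.1  6.2] gap 20.9 j [-0.32  0.41  1.58  0.    1.15 -2.5 ]
```

```bash
python3 -m inch '[[0,0,-1.5,0,0,0,10],[0,0,0,0,0,0,60],[0,0,0,0,0,0,60],[0,0,0,0,0,0,60],[0,0,0,0,0,0,60],[0,0,-40,0,0,0,60],[0,0,-50,0,0,0,60],[0,0,-30,0,0,10.5,85],[0,0,-40,0,0,10.5,85],[0,0,0,0,0,10.5,85],[-39,16,0,0,0,0,85],[-39,16,0,0,0,0,85]]'
python3 -m inch '[[0,0,0,0,0,0,85],[0,0,0,0,0,0,85]]'
python3 - <<'E'
from h import *
f=grab('wrist')
b=cv2.resize(f['frame'][65:200,245:385],None,fx=4.3,fy=4.3,interpolation=cv2.INTER_CUBIC)
save(np.clip((b-10.)*1.0,0,255).astype(np.uint8),'w7')
E
```

```text
time: 23.85
tcp_pos: [0.6782, -0.0898, 0.2862]
eef_rot: [0.0, -0.03, 1.0, -0.0]
contact_force: [-0.3, -0.3, 0.4]
finger_gap: 0.0852
time: 24.1
tcp_pos: [0.677, -0.09, 0.2851]
eef_rot: [-0.001, -0.03, 1.0, -0.0]
contact_force: [0.6, -0.2, -0.5]
finger_gap: 0.0852
```

The viewer's limit is reached, so I measure by code: circle detection on this crop and on w6, where I read (124,157) and (484,465) by eye.

```bash
python3 - <<'E'
from h import *
f=load('wrist')
ang=lambda d:np.arctan2(-d[1],-d[0])-.0455
W=lambda x,y,z:world(f,(x+.5)/4.3-.5+245,(y+.5)/4.3-.5+65,z)[:2]
for n in ('w6','w7'):
    g=cv2.GaussianBlur(cv2.imread(f'pics/{n}.png',0),(7,7),0)
    r=[]
    for lo,hi,roi in ((60,85,(0,0,300,320)),(80,100,(330,300,602,580))):
        x0,y0,x1,y1=roi
        c=cv2.HoughCircles(g[y0:y1,x0:x1],cv2.HOUGH_GRADIENT,1,200,param1=60,param2=15,minRadius=lo,maxRadius=hi)
        r.append(c[0][0]+[x0,y0,0])
    print(n,*r)
k,h=r
kn,hub=W(k[0],k[1],.155),W(h[0],h[1],.125)
print('knob',kn,'hub',hub,np.hypot(*(kn-hub)),'angle',ang(kn-hub))
tip=np.array([.58621235,-.1477139]);print('tip rel hub',ang(tip-hub))
print(proj(f,[[*tip,.0905]]))
E
python3 k.py
```

```text
w6 [123.5        156.5         76.69999695] [480.5        465.5         90.40000153]
w7 [113.5        182.5         77.59999847] [482.5        483.5         92.69999695]
knob [ 0.60266952 -0.12642671] hub [ 0.64971398 -0.06418445] 0.07802102655773878 angle 0.8780755568429993
tip rel hub 0.8752798193121638
[[253.74771049  81.82979249]]k.py:10: RuntimeWarning: Mean of empty slice.
  k=P[m].mean(0);l=Rl.T@(k[:2]-piv)
  ret = um.true_divide(
Traceback (most recent call last):
  File "k.py", line 11, in <module>
    print('knob',m.sum(),k.round(4),'extent',np.ptp(P[m],axis=0).round(3),'dist',np.hypot(*l),'angle',np.arctan2(-l[1],-l[0]))
                                             ~~~~~~^^^^^^^^^^^^^
ValueError: zero-size array to reduction operation maximum which has no identity
```

```bash
python3 -c "
from bench import arm
print(arm.finish_job())"
```

```text
the job is handed in; nothing more can be done
None
```

The holder is in the slot and the iris lever is lined up with the pointer. I handed the job in at about 24 s, with the gripper open and clear above the lamp.

- **Holder:** I gripped the one with the metal frame and black tab and slid it in without touching the rails, until the shoulder met the housing. Contact came at TCP x = 0.5076, where I predicted 0.5081. After release, the top camera put its tab at -40 to -6 mm in the slot frame, which is the home position. I did not look at the holder again after moving the lever, but nothing went near it.
- **Lever:** I swung it by its knob. The first check put it about 0.014 rad short, so I gripped it again and nudged it. The last wrist image, measured by circle detection, gives the lever at 0.878 rad and the pointer at 0.875 rad.
- **Checks that disagreed or failed:**
  - After the first swing, the estimates of the lever angle ranged from about 0.85 (depth centroid) to 0.876 rad (arm position). I relied on comparing lever and pointer in the same wrist image.
  - The last picture could not be viewed because the 12-picture limit was reached.
  - A repeat of the top-camera depth check found no knob pixels, probably because the arm was in the way.
- **Dishes, tip box and bottle:** I did not go near them on purpose and felt no stray contact, but I took no final picture of them.

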